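# Set the strap gauge's stop one hole on and butt the pattern plate against it

### The job

Set the strap gauge one hole longer: pull up the red spring plunger, slide the blue stop onwards (away from the wooden pattern plate) and let the pin snap fully into the very next hole, which you must find by feel, letting the spring do the work: never force the pin down on the strip or the stop sideways while it is locked. Then slide the pattern plate along its channel until it lies flat and gently butted against the locked stop. Let go of everything and leave the other things on the bench and on the gauge where they are.

Things in the scene. Friction and masses are not known exactly. Their poses are not given: they have to be found in the camera images.
- gauge: fixed strap-length gauge: wooden baseboard 160 x 340 x 15 mm, origin at the centre of its underside, z up. Its +y is the way the stop slides 'onwards', away from the plate. At x = +45 mm an aluminium rail 30 mm wide, 35 mm high over the table, runs along y; at x = -59 mm a low lip, 22 mm high. Plate channel: between lip and rail, x -55 to +30 mm
- first_hole (a point): the hole the pin starts in, on the rail's top (gauge x = 45, y = 0, 35 mm up). Holes are 12.5 mm wide. The next one lies about 40 mm onwards (gauge +y), but the steel strip holding it was clamped by eye: it can be anywhere from 32 to 48 mm on. Further holes, 40 mm apart, follow it and are not wanted
- carriage (a joint): travel of the blue stop carriage along gauge +y, in m: 0 at its start, 0.085 at the outer end. Slides with 2 N of friction. Its block is 48 mm long along y (24 mm either side of the plunger), top 56.5 mm above the table, with a collar round the plunger's stem up to 63.5 mm
- plunger (a joint): lift of the red spring plunger, m: 0 = pin fully down in a hole, 0.012 = fully pulled (hard end). Its 10 mm pin reaches 7 mm into the hole, so it is free above 0.007. Spring: 7 N down at 0, 12 N at 0.012. Let go between holes it rides on the strip at about 0.007 and snaps in when slid over a hole; it then has about 1 mm play along y and locks the carriage
- knob_grip (a point): middle of the plunger's red cylindrical knob (26 mm across, 26 mm high, axis vertical, 91 mm above the table when down), at gauge x = +45 mm; it rises with the plunger and travels with the carriage. Under it a thin 8 mm stem, 14.5 mm of it clear above the collar. Nothing stands within 60 mm of it at its height
- stop_face (a point): point on the face of the carriage's steel stop bar that looks to gauge -y, towards the plate, 20 mm above the table; 24 mm to the -y side of the plunger's axis. The bar crosses the plate's channel; its top is 31 mm above the table
- handle_grip (a point): middle of the black upright handle (24 mm across, 30 mm high; middle 52 mm above the table) over the centre of the loose dark wooden pattern plate, its underside 12 mm above the plate. Plate: 82 mm across the channel (1.5 mm play each side), 90 mm along gauge y, 10 mm thick, 0.2 to 0.45 kg in all, lying on the baseboard; it starts 5 to 30 mm short of the stop
- plate_edge (a point): middle of the plate's leading (gauge +y) edge, half-way up its thickness, 20 mm above the table, 45 mm from the handle's axis; the plate is butted when this edge touches the stop's face
- brass_weight: bystander: brass cylinder 36 mm across, 28 mm high, standing on the outer (+y) end of the gauge's baseboard; origin under its centre
- mallet: bystander: mallet lying down, 200 mm handle, 48 mm head, origin on the table under the handle's axis, 30 mm behind the head's middle
- thread_spool: bystander: brown thread spool 40 mm across, 50 mm high, origin under its centre
- stud_tin: bystander: steel tin 56 mm across, 45 mm high, origin under its centre
- wax_block: bystander: yellow wax block 50 x 35 x 25 mm, origin under its centre
- awl: bystander: awl with wooden handle lying down, origin under its middle
- glue_pot: bystander: glue jar 60 mm across, 75 mm high, origin under its centre
Not all that is in view belongs to the job. What is shaped like the part that bears handle_grip but purple or turquoise is not meant.

How it is judged:
By the outcome, as a careful person would: the job done as asked, in the order asked, and still so for the second after the job is handed in, with the robot touching nothing.
It also fails if it takes over 58 s, if anything falls off the work surface, if the arm or the gripper's body presses on something with over 40 N, if the wrist force passes 120 N, or if a joint passes its speed limit or range.

### The arm

A 6-joint arm with a two-finger parallel gripper is mounted at the origin on the work surface. World frame = base frame: x ahead of the robot, y to its left, z up, the work surface at z = 0. Lengths are in mm, angles in rad, forces in N, time in s.
With the tool pointing down it reaches from about 400 to 925 mm from the base axis. Payload 12.5 kg.
Tool frame: the origin (TCP) lies midway between the tips of the shut fingers; the grasp point (between the pads) lies 19 mm behind it; x points along the fingers, y is the direction in which the jaws open and shut, and the axes are right-handed (so a half turn about x gives the same grasp; the last joint's range is limited). The gripper opens to 95 mm and grips with 3 to 60 N. Pads are 20 mm wide; open, the fingers measure 119 mm over their backs; the gripper's body (75 mm by 180 mm) begins 59 mm behind the grasp point.
Start: joints at [-1.279, 0.491, 1.559, -0, 1.092, -0.106], TCP at [242.143, -576.206, 214.661] pointing down, gripper open.
Joint ranges: [-3.1, 3.1], [-0.84, 2.19], [0.05, 2.79], [-1.13, 4.28], [0.06, 2.93], [-2.69, 2.69]. Speed limits (rad/s): [2.22, 2.22, 2.79, 3.14, 3.14, 3.14].

### API

Orientations are given as [roll, pitch, yaw] about the fixed x, y, z axes, in that order (R = Rz(yaw) Ry(pitch) Rx(roll)).
In Python, from cell import state, read_camera, job_done gives the robot as it stands.
- The arm moves only by the tool move_arm, never from a script. Its argument "targets" is a list of rows, each a list of 7 numbers: the shift along the world's x, y, z in m, then the turn, a rotation vector about the world's x, y, z in degrees, then the gripper's target within -1 to 1 (fully open at 1, half-way at 0, shut at -1). In form: [[dx, dy, dz, wx, wy, wz, hand], ...]. A call has 1 to 10 rows; each row is the pose to reach, as a shift and turn from the pose commanded when the call began; what a row does not reach only later rows make up. A row lasts 1/10 s, in which the tool goes at most 50 mm and 8.59 degrees, less where a joint would pass 70% of its speed; a pose out of reach is approached as far as the arm can. A call with a gripper value outside its range is refused whole. The fingers move at their own pace and stop on an object; the grip force is fixed at half the most. Time passes only in rows, so rows that repeat a pose let the fingers close. It gives the time, the measured TCP pose, the force and the opening at its end, in the units of the state.
- state(): the state, without advancing time (a new reading comes with each control period).
- read_camera(name): name is "scene" or "top" or "wrist"; returns a dict with "img" (420x560x3 uint8, blue, green, red), "mtx" (3x3 intrinsics, pixels), "k1" (the pictures are not rectified: a ray, as slopes to the right and down, at radius r is drawn at 1 + k1 r^2 times it, then the intrinsics apply), "cam_to_world" (4x4, takes a point from camera to world coordinates); the wrist camera has in their place "mount" (4x4, takes a point from camera to tool coordinates, whose origin is the TCP and whose axes are the tool frame's). Camera axes: x right, y up, looking along -z (the intrinsics and any distortion apply to the point x, -y, -z); pixel columns grow to the right and rows downward; lengths in mm; the calibration is good to about 2 mm. A picture is of the moment at which its call begins: read the wrist's pose just before it. There is no depth.
- job_done(): hands the job in, once; it reports no verdict.
The state is a dict: "t": time; "joints": joint angles; "qvel": joint speeds; "tau": joint torques, N m; "eef_pos": TCP position; "tcp_rot": TCP orientation; "ft_force": force on the tool from outside, world axes, zero at the start; "moment": the same for the moment, N m; "opening": opening from 0.0 (shut) to 1.0 (fully open).
Only numpy, scipy, OpenCV 4.12 (cv2) and the standard library are available. Lean on these libraries where they do the work, as an engineer would, in place of code of your own. Each camera call takes 0.05 s, during which the arm holds its last target.

## Working session

There is one attempt and no reset: what is moved stays moved. The work goes in short steps, Python scripts to look and compute and a tool call to move; the robot and the scene stay as the last step left them, time stands still between calls to the robot, and variables do not carry over. Pictures are saved under pics/ and viewed, and the job is handed in when it is done.

Besides the shell and the picture viewer there is one more tool, called in YAML: its name, and indented under it one key for each argument. move_arm: Moves the arm, as the interface text tells. Its arguments: {"type":"object","properties":{"targets":{"type":"array"}},"required":["targets"]}

```bash
ls; mkdir -p pics; python3 - <<'E'
from cell import state, read_camera
import cv2
print(state())
for n in ("scene","top","wrist"):
    d=read_camera(n); cv2.imwrite(f"pics/{n}0.png",d["img"])
    print(n,d["mtx"],d["k1"],d.get("cam_to_world",d.get("mount")))
E
```

```text
pics
{'t': 0.0, 'joints': array([-1.27860735e+00,  4.91562946e-01,  1.55947876e+00, -3.83838678e-05,
        1.09170393e+00, -1.05605799e-01]), 'qvel': array([ 0.00149231, -0.00095393,  0.00055574,  0.00032287,  0.00074076,
       -0.00051591]), 'tau': array([-2.70934024e-04, -6.12653947e+01, -2.58191621e+01,  6.91592158e-02,
        4.81527625e-02, -1.36040594e-04]), 'eef_pos': array([ 242.04994347, -575.94370005,  214.04955556]), 'tcp_rot': array([-1.64688564,  1.56964284,  1.8925195 ]), 'ft_force': array([-0.1834057 , -0.74016182,  0.23048017]), 'moment': array([ 0.01456332,  0.01012948, -0.04345954]), 'opening': 1.0066234643300964}
scene [[545.28225627   0.         281.33218966]
 [  0.         545.28225627 211.77399381]
 [  0.           0.           1.        ]] -0.19694387440588898 [[-8.46441106e-01 -4.01430643e-01  3.49844099e-01  1.02717423e+03]
 [ 5.32482071e-01 -6.38794182e-01  5.55342091e-01  7.44575143e+02]
 [ 5.47042415e-04  6.56350084e-01  7.54456273e-01  1.09794042e+03]
 [ 0.00000000e+00  0.00000000e+00  0.00000000e+00  1.00000000e+00]]
top [[380.63112254   0.         278.6624912 ]
 [  0.         380.63112254 215.03334554]
 [  0.           0.           1.        ]] 0.029679920797193966 [[ 2.06458433e-02  9.99092640e-01 -3.72511118e-02  4.96948873e+02]
 [-9.99366047e-01  2.17037296e-02  2.82214848e-02  8.31162951e+00]
 [ 2.90043658e-02  3.66448400e-02  9.98907354e-01  1.28134530e+03]
 [ 0.00000000e+00  0.00000000e+00  0.00000000e+00  1.00000000e+00]]
wrist [[297.22783768   0.         282.41615645]
 [  0.         297.22783768 205.59503164]
 [  0.           0.           1.        ]] 0.0055431776924365645 [[-1.46429836e-03  2.70649565e-01 -9.62676825e-01 -1.71169254e+02]
 [ 9.99998286e-01  1.48698760e-03 -1.10301118e-03 -2.56601746e-01]
 [ 1.13295900e-03 -9.62676790e-01 -2.70651278e-01 -7.54478741e+01]
 [ 0.00000000e+00  0.00000000e+00  0.00000000e+00  1.00000000e+00]]
```

View pics/scene0.png

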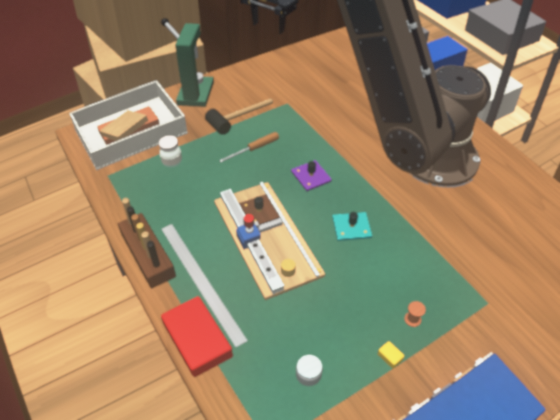

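View pics/top0.png

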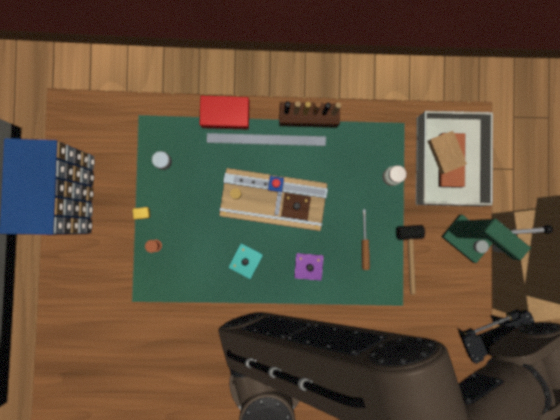

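View pics/wrist0.png

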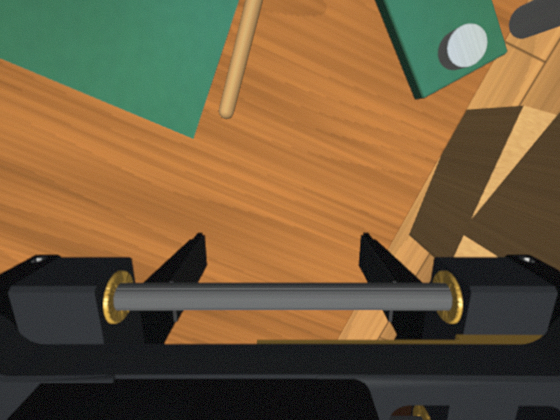

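The top view shows the gauge at about px (273,198), with the red knob at (276,183), the dark plate with its black handle at (296,205), and the brass weight at (236,194). The purple and turquoise decoys are lower down. Next I'll measure these.

```bash
cat > h.py <<'E'
import numpy as np, cv2
from cell import state, read_camera
from scipy.spatial.transform import Rotation as R
def ray(d,uv,st=None):
    K=d["mtx"]; uv=np.atleast_2d(np.float64(uv))
    p=cv2.undistortPoints(uv.reshape(-1,1,2),K,np.array([d["k1"],0,0,0.]),).reshape(-1,2)
    v=np.c_[p[:,0],-p[:,1],-np.ones(len(p))]
    if "cam_to_world" in d: T=d["cam_to_world"]
    else:
        T0=np.eye(4);T0[:3,:3]=R.from_euler("xyz",st["tcp_rot"]).as_matrix();T0[:3,3]=st["eef_pos"];T=T0@d["mount"]
    return T[:3,3],v@T[:3,:3].T
def onz(d,uv,z,st=None):
    o,v=ray(d,uv,st); return o+v*((z-o[2])/v[:,2])[:,None]
def tri(d1,p1,d2,p2,s1=None,s2=None):
    o1,v1=ray(d1,p1,s1);o2,v2=ray(d2,p2,s2);v1=v1[0];v2=v2[0]
    A=np.c_[v1,-v2];t=np.linalg.lstsq(A,o2-o1,rcond=None)[0]
    a=o1+t[0]*v1;b=o2+t[1]*v2
    return (a+b)/2,np.linalg.norm(a-b)
def cents(img,lo,hi,amin=10):
    h=cv2.cvtColor(img,cv2.COLOR_BGR2HSV); m=cv2.inRange(h,lo,hi)
    n,l,s,c=cv2.connectedComponentsWithStats(m)
    return [(s[i],c[i].round(1)) for i in range(1,n) if s[i][4]>=amin]
E
python3 - <<'E'
from h import *
for n in("scene","top"):
    d=read_camera(n);im=d["img"]
    x0,y0,x1,y1=(200,170,340,300) if n=="scene" else (210,160,340,235)
    c=cv2.resize(im[y0:y1,x0:x1],None,fx=5.6,fy=5.6,interpolation=cv2.INTER_CUBIC);c=c[:600];cv2.imwrite(f"pics/{n}z.png",c);print(c.shape)
    for k,(lo,hi) in dict(red=((0,170,90),(4,255,255)),red2=((174,150,90),(180,255,255)),blue=((105,120,60),(130,255,255)),black=((0,0,0),(180,255,35))).items():
        for s,cc in cents(im,lo,hi,8):
            if x0<cc[0]<x1 and y0<cc[1]<y1: print(n,k,s,cc)
E
```

```text
(600, 784, 3)
scene red [247 215   5   5  16] [248.7 216.9]
scene blue [239 227  19  13 112] [246.6 233.2]
(420, 728, 3)
top red [274 181   5   3   9] [276. 182.]
top red2 [273 180   7   7  16] [275.7 182.6]
top blue [269 177  14  14  71] [275.3 185.2]
```

View pics/scenez.png

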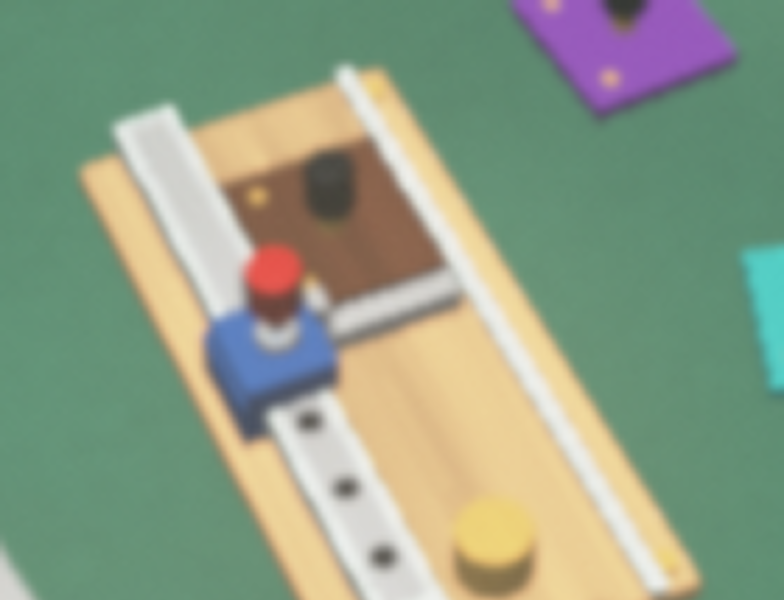

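View pics/topz.png

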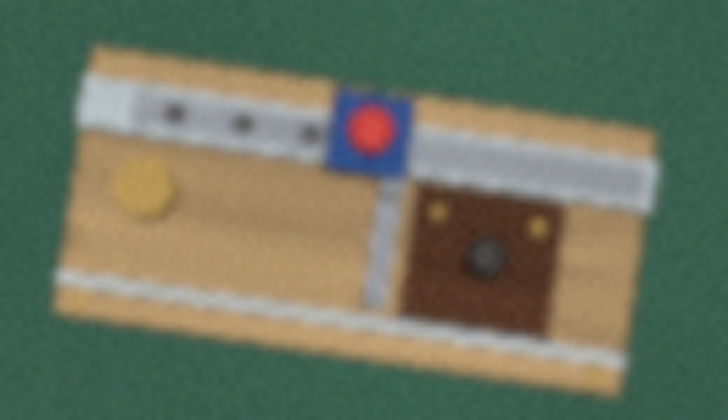

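Both crops show the knob, the carriage, three strip holes and the plate clearly. In the top crop the knob is at (371,130), the handle at (487,257), and the holes at (310,133), (242,123) and (176,112).

```bash
python3 - <<'E'
from h import *
s=read_camera("scene");t=read_camera("top")
T=lambda p:np.array([210,160])+(np.array(p)+.5)/5.6-.5
S=lambda p:np.array([200,170])+(np.array(p)+.5)/5.6-.5
c=onz(t,[T(p) for p in [(95,45),(657,130),(620,395),(55,312)]],15);print("corners",c.round(1))
ctr=c.mean(0);ax=(c[0]-c[1])+(c[3]-c[2]);print(np.degrees(np.arctan2(ax[1],ax[0])))
y=ax[:2]/np.linalg.norm(ax[:2]);x=np.array([y[1],-y[0]]);print("yaw",np.degrees(np.arctan2(x[1],x[0])))
g=lambda w:((np.array(w)[...,:2]-ctr[:2])@np.c_[x,y]).round(1)
print("ctr",ctr.round(1),np.linalg.norm(c[0]-c[1]),np.linalg.norm(c[0]-c[3]))
k=onz(t,T((371,130)),104);k2=onz(s,S((274,268)),104);print("knob",k,k2,g(k),g(k2))
h=onz(t,[T(p) for p in[(310,133),(242,123),(176,112)]],35);print("holes",h,g(h))
h=onz(s,[S(p) for p in[(309,421),(346,488),(383,557)]],35);print("holesS",h,g(h))
k=onz(t,T((487,257)),67);k2=onz(s,S((330,168)),67);print("handle",k,k2,g(k),g(k2))
st=state();print(R.from_euler("xyz",st["tcp_rot"]).as_matrix().round(3))
E
```

```text
corners [[ 698.3  149.3   15. ]
 [ 655.7 -186.9   15. ]
 [ 496.8 -167.4   15. ]
 [ 539.   168.9   15. ]]
82.8179855441784
yaw -7.182014455821601
ctr [597.5  -9.   15. ] 338.93857776138117 160.49169482643617
knob [[640.77784956 -14.11568836 104.        ]] [[642.44324928 -13.63279319 104.        ]] [[43.6  0.4]] [[45.2  1.1]]
holes [[646.57329137  20.29959959  35.        ]
 [651.4786676   60.22632879  35.        ]
 [656.98491052  98.92245387  35.        ]] [[ 45.   35.3]
 [ 44.9  75.5]
 [ 45.5 114.6]]
holesS [[646.77423619  18.39076545  35.        ]
 [651.69339471  58.30662714  35.        ]
 [657.00913398  97.76855428  35.        ]] [[ 45.5  33.4]
 [ 45.4  73.6]
 [ 45.7 113.4]]
handle [[574.06465016 -82.64246297  67.        ]] [[576.52409244 -80.26990716  67.        ]] [[-14.  -75.9]] [[-11.9 -73.3]]
[[-0.     0.387 -0.922]
 [ 0.    -0.922 -0.387]
 [-1.    -0.    -0.   ]]
```

move_arm:
  targets:
    - [0.02, 0.05, 0, 0, 0, -5, 1]
    - [0.04, 0.1, 0, 0, 0, -10, 1]
    - [0.06, 0.15, 0, 0, 0, -15, 1]
    - [0.08, 0.19, 0, 0, 0, -20, 1]
    - [0.12, 0.22, 0, 0, 0, -25, 1]
    - [0.15, 0.25, 0, 0, 0, -30, 1]
    - [0.18, 0.28, 0, 0, 0, -30, 1]
    - [0.21, 0.315, 0, 0, 0, -30, 1]
    - [0.24, 0.35, 0, 0, 0, -30, 1]
    - [0.27, 0.385, 0, 0, 0, -30, 1]

```text
t: 1.35
eef_pos: [513.2, -189.6, 214.8]
tcp_rot: [2.486, 1.57, -0.782]
ft_force: [1.6, -0.8, 0.2]
opening: 1.0
```

move_arm:
  targets:
    - [0.03, 0.04, 0, 0, 0, 0, 1]
    - [0.06, 0.08, 0, 0, 0, 0, 1]
    - [0.09, 0.12, 0, 0, 0, 0, 1]
    - [0.12, 0.16, 0, 0, 0, 0, 1]
    - [0.129, 0.175, -0.02, 0, 0, 0, 1]
    - [0.129, 0.175, -0.02, 0, 0, 0, 1]
    - [0.129, 0.175, -0.02, 0, 0, 0, 1]

```text
t: 2.05
eef_pos: [640.7, -16.3, 194.4]
tcp_rot: [0.202, 1.57, -3.065]
ft_force: [0.4, 0.2, 0.5]
opening: 0.999
```

```bash
python3 - <<'E'
from h import *
st=state();d=read_camera("wrist");im=d["img"];cv2.imwrite("pics/w1.png",im)
print(st["t"],st["eef_pos"],R.from_euler("xyz",st["tcp_rot"]).as_matrix().round(3),st["ft_force"])
for lo,hi in [((0,150,90),(5,255,255)),((174,150,90),(180,255,255))]: print(cents(im,lo,hi,60))
E
```

```text
2.05 [640.74085809 -16.28727936 194.40346849] [[-0.001 -0.125 -0.992]
 [-0.    -0.992  0.125]
 [-1.     0.     0.001]] [0.3711097  0.19335862 0.53556619]
[(array([   0,    0,  163,   35, 3928], dtype=int32), array([67.1, 12.7])), (array([267, 194,  26,  27, 550], dtype=int32), array([279.3, 207. ]))]
[]
```

View pics/w1.png

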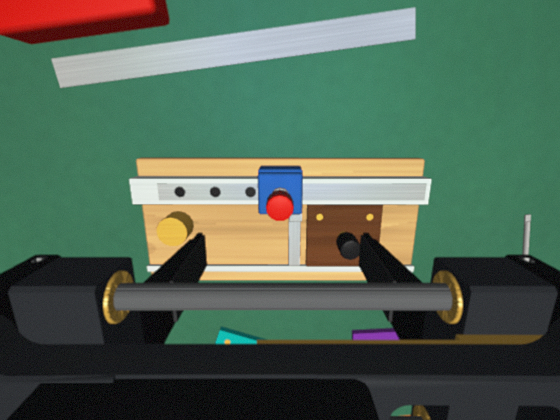

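The wrist view has the rail exactly level, so the tool yaw is right. The knob is at (279,207), and the holes are at (250,192), (215,192) and (180,191).

```bash
python3 - <<'E'
from h import *
st=state();d=read_camera("wrist");im=d["img"]
g=im[170:215,140:270].copy();cv2.imwrite("pics/w1z.png",cv2.resize(g,None,fx=6,fy=6,interpolation=cv2.INTER_CUBIC))
gr=cv2.cvtColor(im,cv2.COLOR_BGR2GRAY);m=np.zeros_like(gr);m[182:201,160:258]=gr[182:201,160:258]<80
n,l,s,c=cv2.connectedComponentsWithStats(m)
H=[(s[i],c[i]) for i in range(1,n) if 15<s[i][4]]
x=np.array([.992,-.125]);y=np.array([.125,.992])
kn=onz(d,(279.4,207),104,st)[0];print("knob(mixed top)",kn)
for a,b in H:
    w=onz(d,b,35,st)[0];print(a,b,w.round(1),(w-kn)[:2]@y)
m=cv2.inRange(cv2.cvtColor(im,cv2.COLOR_BGR2HSV),(105,150,60),(125,255,255))
m[:160]=0;m[225:]=0;ys,xs=np.nonzero(m[:, 240:320]);xs+=240
print("block px",xs.min(),xs.max(),ys.min(),ys.max())
yy=ys.min()+20
for r in (ys.min()+8,ys.min()+18):
  q=np.nonzero(m[r,240:320])[0]+240; e=onz(d,[(q.min()-.5,r),(q.max()+.5,r)],56.5,st);print(r,e.mean(0),(e.mean(0)-kn)[:2]@y,np.linalg.norm(e[0]-e[1]))
# handle top
ks=onz(d,(348.5,240),67,st)[0];print("handle",ks,(ks-kn)[:2]@y)
E
```

```text
knob(mixed top) [641.70021227 -14.720642   104.        ]
[175 188   9   9  66] [179.13636364 191.86363636] [654.6  99.6  35. ] 115.0064586353699
[210 188   9   9  64] [214.21875  191.828125] [649.6  59.9  35. ] 75.01209750886166
[246 188   9   9  60] [249.55       191.81666667] [644.5  19.9  35. ] 34.69044873419068
block px 257 301 167 213
175 [663.05436997 -16.6786879   56.5       ] 0.7268881779650959 45.221932499243074
185 [652.43126142 -15.28557146  56.5       ] 0.7809711153059843 45.64208662917341
handle [584.98821672 -82.28080025  67.        ] -74.10867643272863
```

View pics/w1z.png

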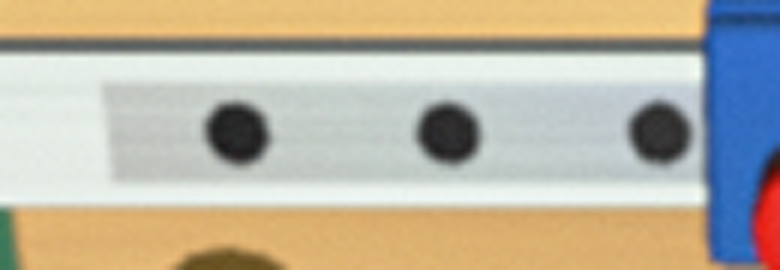

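move_arm:
  targets:
    - [0.001, 0.0018, -0.05, 0, 0, 0, 1]
    - [0.001, 0.0018, -0.09, 0, 0, 0, 1]
    - [0.001, 0.0018, -0.11, 0, 0, 0, 0.2]
    - [0.001, 0.0018, -0.12, 0, 0, 0, -0.1]
    - [0.001, 0.0018, -0.12, 0, 0, 0, -0.3]
    - [0.001, 0.0018, -0.12, 0, 0, 0, -0.35]
    - [0.001, 0.0018, -0.12, 0, 0, 0, -0.35]

```text
t: 2.85
eef_pos: [642.8, -14.8, 76.3]
tcp_rot: [3.103, 1.568, -0.165]
ft_force: [-0.0, -0.4, -0.2]
opening: 0.64
```

```bash
cat > look.py <<'E'
import sys
from h import *
st=state();d=read_camera("wrist");cv2.imwrite(f"pics/{sys.argv[1]}.png",d["img"])
im=d["img"][130:310,180:380];cv2.imwrite(f"pics/{sys.argv[1]}z.png",cv2.resize(im,None,fx=3.3,fy=3.3,interpolation=cv2.INTER_CUBIC))
print(st["t"],st["eef_pos"].round(2),st["ft_force"].round(2),st["moment"].round(3),st["opening"])
E
python3 look.py w2
```

```text
2.85 [642.84 -14.76  76.32] [-0.04 -0.44 -0.24] [ 0.081  0.028 -0.063] 0.6401785726417403
```

View pics/w2.png

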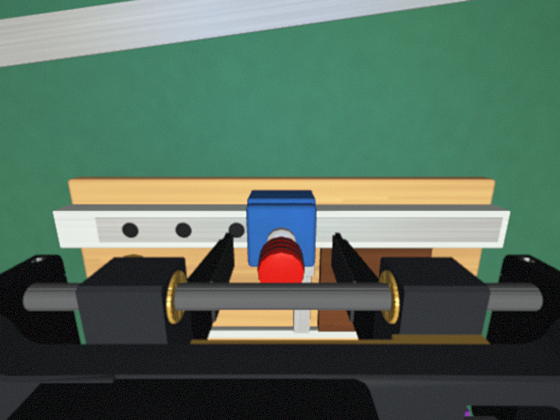

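move_arm:
  targets:
    - [0, 0, 0, 0, 0, 0, -0.35]
    - [0, 0, 0, 0, 0, 0, -0.35]
    - [0, 0, 0, 0, 0, 0, -0.35]
    - [0, 0, 0, 0, 0, 0, -0.35]

```text
t: 3.3
eef_pos: [642.2, -14.3, 74.8]
tcp_rot: [2.618, 1.571, -0.65]
ft_force: [-0.6, -0.4, 0.4]
opening: 0.333
```

```bash
python3 look.py w3
```

```text
3.3 [642.18 -14.34  74.75] [-0.63 -0.37  0.42] [ 0.091  0.014 -0.002] 0.3330205630081827
```

View pics/w3z.png

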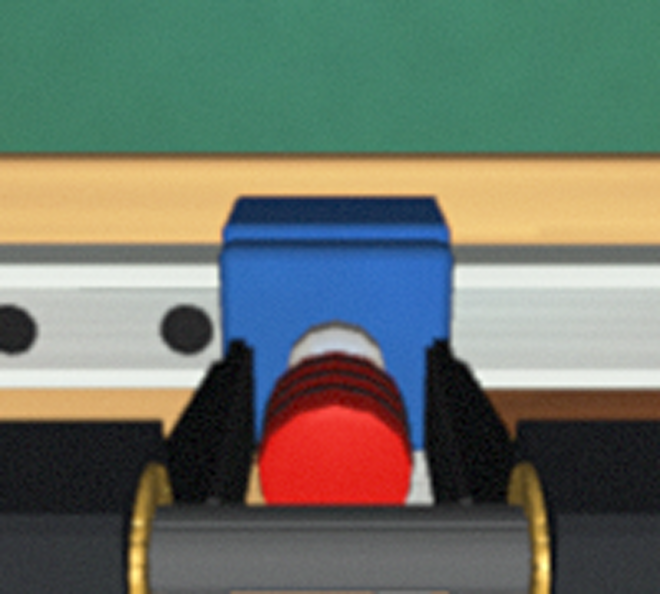

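The knob (crop x≈335) sits about 0.7 mm to the +y side of the finger midline (≈339). I'll centre on it, then close.

move_arm:
  targets:
    - [0.0001, 0.0006, 0, 0, 0, 0, -0.4]
    - [0.0001, 0.0006, 0, 0, 0, 0, -0.42]
    - [0.0001, 0.0006, 0, 0, 0, 0, -0.44]
    - [0.0001, 0.0006, 0, 0, 0, 0, -0.44]

```text
t: 3.75
eef_pos: [642.2, -13.8, 74.6]
tcp_rot: [1.29, 1.571, -1.977]
ft_force: [-0.7, 1.3, 0.1]
opening: 0.283
```

```bash
python3 look.py w4
```

```text
3.75 [642.23 -13.81  74.64] [-0.66  1.27  0.15] [ 0.096  0.001 -0.009] 0.2831076436255771
```

View pics/w4z.png

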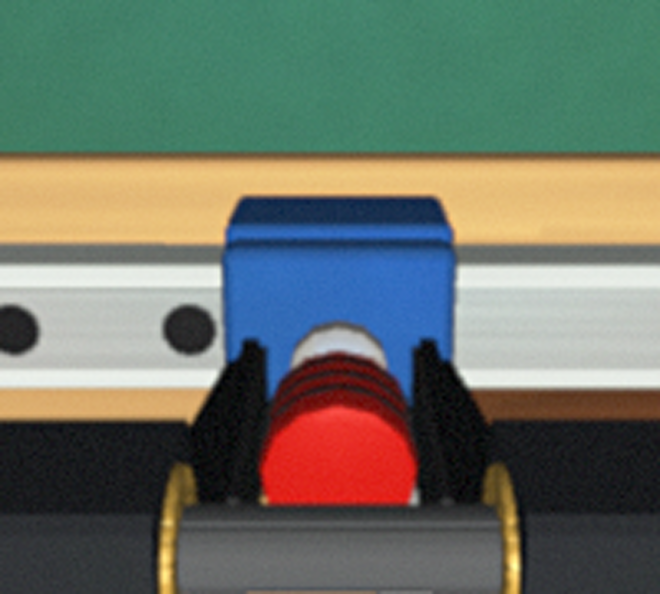

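move_arm:
  targets:
    - [0, 0, 0, 0, 0, 0, -0.7]
    - [0, 0, 0, 0, 0, 0, -1]
    - [0, 0, 0, 0, 0, 0, -1]
    - [0, 0, 0, 0, 0, 0, -1]

```text
t: 4.2
eef_pos: [642.3, -13.8, 74.7]
tcp_rot: [2.426, 1.571, -0.841]
ft_force: [0.0, 1.3, 0.2]
opening: 0.268
```

Gripped with only 1.3 N sideways. Next I'll lift 10 mm.

move_arm:
  targets:
    - [0, 0, 0.002, 0, 0, 0, -1]
    - [0, 0, 0.004, 0, 0, 0, -1]
    - [0, 0, 0.006, 0, 0, 0, -1]
    - [0, 0, 0.008, 0, 0, 0, -1]
    - [0, 0, 0.01, 0, 0, 0, -1]
    - [0, 0, 0.01, 0, 0, 0, -1]

```text
t: 4.8
eef_pos: [642.1, -13.8, 84.6]
tcp_rot: [0.205, 1.57, -3.062]
ft_force: [1.8, 1.4, -11.6]
opening: 0.268
```

The spring pulls 11.6 N at about 10 mm of lift, so the pin is free. Next I'll slide 25 mm onwards along (0.125, 0.992).

move_arm:
  targets:
    - [0.0005, 0.004, 0, 0, 0, 0, -1]
    - [0.001, 0.008, 0, 0, 0, 0, -1]
    - [0.0015, 0.012, 0, 0, 0, 0, -1]
    - [0.002, 0.016, 0, 0, 0, 0, -1]
    - [0.0025, 0.02, 0, 0, 0, 0, -1]
    - [0.0031, 0.0248, 0, 0, 0, 0, -1]
    - [0.0031, 0.0248, 0, 0, 0, 0, -1]

```text
t: 5.5
eef_pos: [645.3, 11.9, 84.6]
tcp_rot: [-1.196, 1.57, 1.821]
ft_force: [0.8, 1.9, -11.7]
opening: 0.265
```

```bash
python3 look.py w5
```

```text
5.5 [645.34  11.93  84.63] [  0.83   1.88 -11.7 ] [ 0.336 -0.255 -0.01 ] 0.2646764010364339
```

View pics/w5z.png

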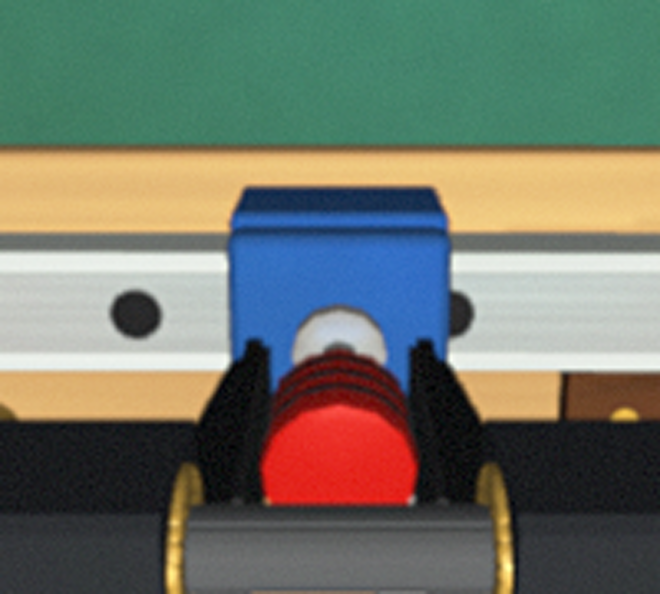

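move_arm:
  targets:
    - [0, 0, -0.001, 0, 0, 0, -1]
    - [0, 0, -0.002, 0, 0, 0, -1]
    - [0, 0, -0.002, 0, 0, 0, -0.35]
    - [0, 0, -0.002, 0, 0, 0, -0.35]
    - [0, 0, -0.002, 0, 0, 0, -0.35]
    - [0, 0, -0.002, 0, 0, 0, -0.35]

```text
t: 6.15
eef_pos: [645.7, 10.8, 83.3]
tcp_rot: [3.024, 1.57, -0.244]
ft_force: [-0.4, 0.2, -0.3]
opening: 0.323
```

```bash
python3 look.py w6
```

```text
6.15 [645.69  10.82  83.34] [-0.38  0.22 -0.28] [ 0.031  0.03  -0.01 ] 0.32275376236194453
```

View pics/w6z.png

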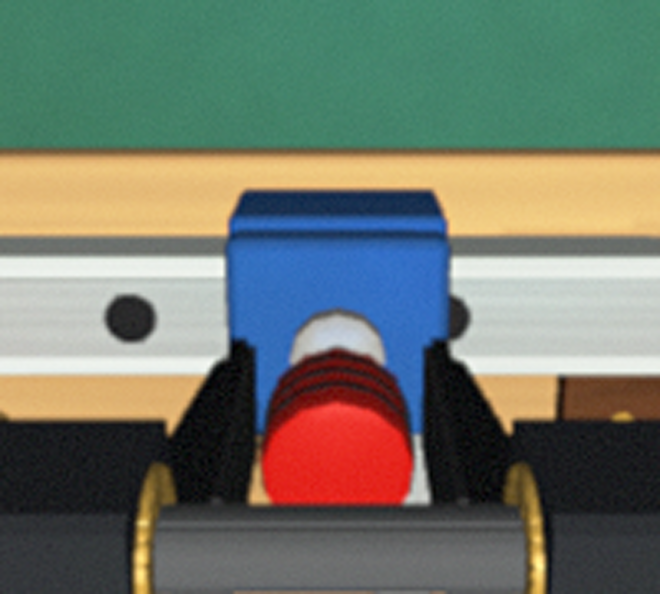

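move_arm:
  targets:
    - [0, 0, -0.003, 0, 0, 0, -0.35]
    - [0, 0, -0.006, 0, 0, 0, -0.35]
    - [0.0001, 0.001, -0.006, 0, 0, 0, -0.35]
    - [0.0002, 0.002, -0.006, 0, 0, 0, -0.35]
    - [0.0003, 0.0025, -0.006, 0, 0, 0, -0.35]
    - [0.0004, 0.003, -0.006, 0, 0, 0, -0.35]
    - [0.0004, 0.0035, -0.006, 0, 0, 0, -0.35]
    - [0.0005, 0.004, -0.006, 0, 0, 0, -0.35]
    - [0.0006, 0.0045, -0.006, 0, 0, 0, -0.35]
    - [0.0006, 0.005, -0.006, 0, 0, 0, -0.35]

```text
t: 7.2
eef_pos: [645.9, 15.2, 76.6]
tcp_rot: [1.473, 1.57, -1.794]
ft_force: [-0.9, -5.6, -0.4]
opening: 0.324
```

move_arm:
  targets:
    - [0.0001, 0.0005, 0, 0, 0, 0, -0.35]
    - [0.0001, 0.001, 0, 0, 0, 0, -0.35]
    - [0.0002, 0.0015, 0, 0, 0, 0, -0.35]

```text
t: 7.5
eef_pos: [646.1, 16.8, 76.6]
tcp_rot: [1.397, 1.57, -1.871]
ft_force: [-1.3, -6.5, -0.9]
opening: 0.321
```

```bash
python3 look.py w7
```

```text
7.5 [646.08  16.76  76.57] [-1.26 -6.47 -0.88] [-1.11   0.088  0.067] 0.32141416000392403
```

View pics/w7z.png

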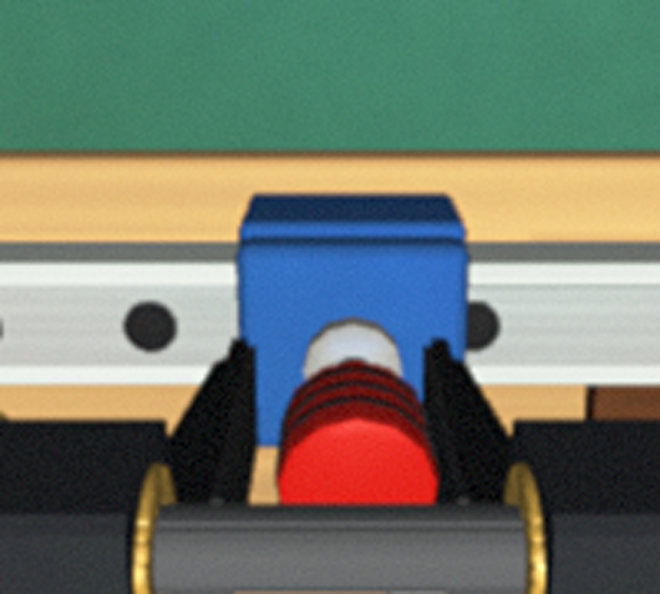

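It's sliding at a steady ~6.5 N (carriage plus pin friction) with the knob still up.

move_arm:
  targets:
    - [0.0001, 0.0005, 0, 0, 0, 0, -0.35]
    - [0.0001, 0.001, 0, 0, 0, 0, -0.35]
    - [0.0002, 0.0015, 0, 0, 0, 0, -0.35]

```text
t: 7.85
eef_pos: [646.3, 18.2, 76.5]
tcp_rot: [1.34, 1.57, -1.928]
ft_force: [0.3, -4.4, -3.4]
opening: 0.323
```

move_arm:
  targets:
    - [0.0001, 0.0004, 0, 0, 0, 0, -0.35]
    - [0.0001, 0.0008, 0, 0, 0, 0, -0.35]

```text
t: 8.05
eef_pos: [646.3, 19.1, 76.4]
tcp_rot: [1.16, 1.57, -2.108]
ft_force: [-1.0, -3.6, -2.2]
opening: 0.329
```

```bash
python3 look.py w8
```

```text
8.05 [646.32  19.14  76.36] [-1.   -3.64 -2.24] [-0.6   -0.024 -0.045] 0.32897173834957893
```

View pics/w8z.png

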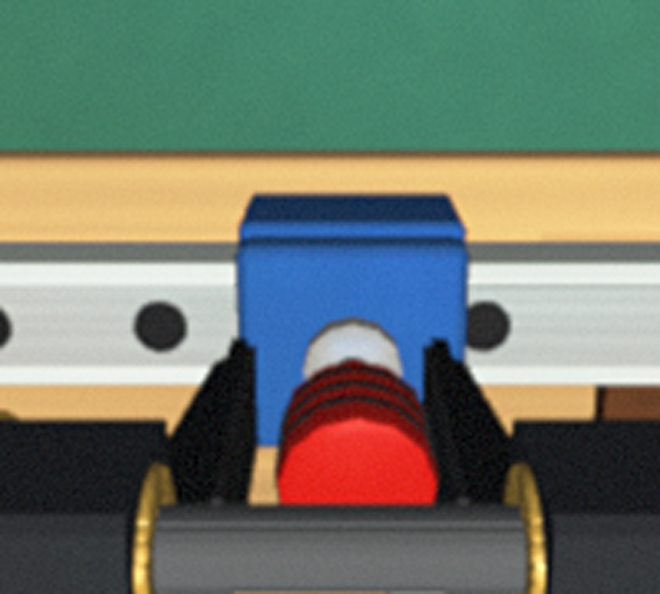

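move_arm:
  targets:
    - [0.0001, 0.0005, 0, 0, 0, 0, -0.35]
    - [0.0001, 0.001, 0, 0, 0, 0, -0.35]

```text
t: 8.3
eef_pos: [646.4, 20.7, 76.5]
tcp_rot: [0.084, 1.57, 3.099]
ft_force: [-0.4, -0.6, -0.5]
opening: 0.326
```

move_arm:
  targets:
    - [0, 0.0004, 0, 0, 0, 0, -0.35]
    - [0.0001, 0.0008, 0, 0, 0, 0, -0.35]

```text
t: 8.5
eef_pos: [646.6, 21.8, 76.8]
tcp_rot: [-2.121, 1.571, 0.894]
ft_force: [-0.7, -2.3, -1.6]
opening: 0.323
```

```bash
python3 look.py w9
```

```text
8.5 [646.64  21.8   76.75] [-0.66 -2.32 -1.55] [-0.284  0.138 -0.006] 0.3228971426925993
```

View pics/w9z.png

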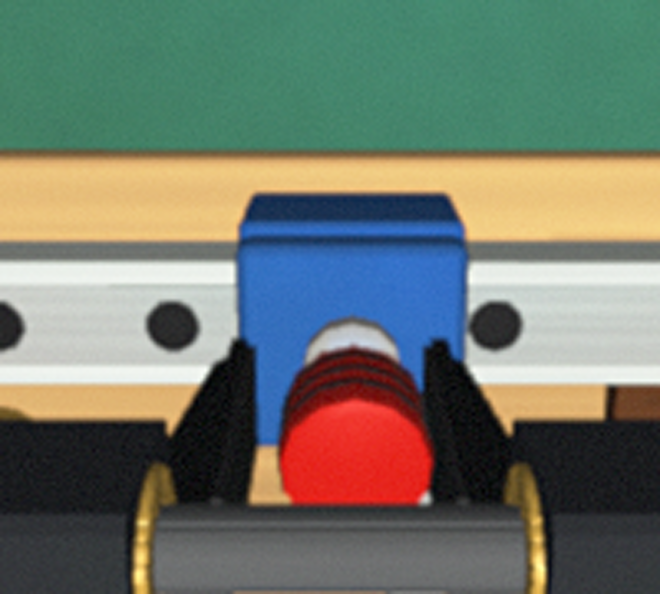

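The knob has dropped (top edge row 418→400) and the side force vanished, so it has snapped in. I'll back off, open and rise to check.

move_arm:
  targets:
    - [-0.0002, -0.0015, 0, 0, 0, 0, -0.3]
    - [-0.0002, -0.0015, 0, 0, 0, 0, 0.2]
    - [-0.0002, -0.0015, 0, 0, 0, 0, 0.6]
    - [-0.0002, -0.0015, 0, 0, 0, 0, 0.6]
    - [-0.0002, -0.0015, 0.03, 0, 0, 0, 0.6]
    - [-0.01, -0.03, 0.07, 0, 0, 0, 0.6]
    - [-0.03, -0.06, 0.09, 0, 0, 0, 0.6]
    - [-0.05, -0.08, 0.1, 0, 0, 0, 0.6]
    - [-0.05, -0.08, 0.1, 0, 0, 0, 0.6]
    - [-0.05, -0.08, 0.1, 0, 0, 0, 0.6]

```text
t: 9.55
eef_pos: [596.7, -58.7, 177.1]
tcp_rot: [3.13, 1.57, -0.138]
ft_force: [0.6, 0.4, -0.3]
opening: 0.801
```

```bash
python3 - <<'E'
from h import *
st=state();d=read_camera("wrist");cv2.imwrite("pics/w10.png",d["img"]);print(st["t"],st["eef_pos"])
s=read_camera("scene");cv2.imwrite("pics/s10.png",s["img"])
c=cv2.resize(s["img"][170:277,200:340],None,fx=5.6,fy=5.6,interpolation=cv2.INTER_CUBIC);cv2.imwrite("pics/s10z.png",c)
for lo,hi in [((0,150,90),(5,255,255))]: print(cents(d["img"],lo,hi,60))
print(cents(s["img"],(0,170,90),(4,255,255),8))
E
```

```text
9.55 [596.71467177 -58.6819939  177.06842642]
[(array([167, 154,  31,  30, 717], dtype=int32), array([182. , 168.9]))]
[(array([ 162,  298,   68,   73, 2754], dtype=int32), array([194.8, 333.7]))]
```

View pics/w10.png

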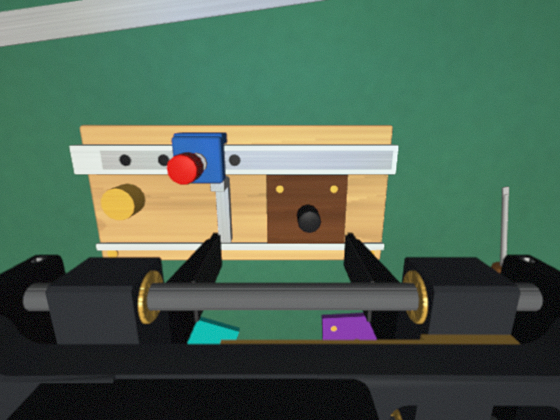

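View pics/s10z.png

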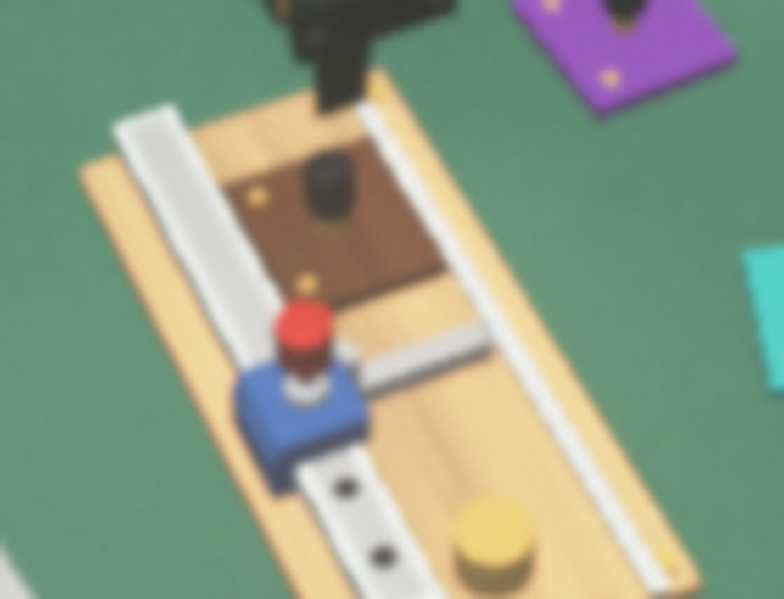

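```bash
python3 - <<'E'
from h import *
s=read_camera("scene")
S=lambda p:np.array([200,170])+(np.array(p)+.5)/5.6-.5
x=np.array([.992,-.125]);y=np.array([.125,.992]);c0=np.array([597.5,-9.])
g=lambda w:np.c_[(w[:,:2]-c0)@x,(w[:,:2]-c0)@y].round(1)
a=onz(s,[S((274,268)),S((304,326))],104);print("knob scene before/after",g(a))
st=state();d=read_camera("wrist")
k=onz(d,(183,167),104,st);print("knob wrist",k,g(k))
print("tri",tri(s,S((304,326)),d,(182.3,168.5),None,st))
hs=onz(d,(308.7,214),67,st);print("handle",hs,g(hs))
e=onz(d,[(267,180),(267,240),(347,180),(347,240)],25,st);print("plate edges",g(e))
b=onz(d,[(229.5,195),(229.5,235)],31,st);print("bar near edge",g(b))
E
```

```text
knob scene before/after [[45.2  1. ]
 [46.1 35.9]]
knob wrist [[646.90638164  17.57865356 104.        ]] [[45.7 32.5]]
tri (array([646.11917592,  19.11744238, 101.44888972]), np.float64(1.2837050198863278))
handle [[581.91146342 -82.44232401  67.        ]] [[ -6.3 -74.8]]
plate edges [[  19.8  -32. ]
 [ -51.   -30.9]
 [  19.7 -119.9]
 [ -51.1 -124. ]]
bar near edge [[  4.3   9. ]
 [-42.4  11.2]]
```

The knob is down (triangulated centre about z 101 mm against a 104 mm top) and has advanced about 34.9 mm, which matches the measured next hole at about 34.5 mm. Next is the plate handle.

move_arm:
  targets:
    - [-0.01, -0.011, 0, 0, 0, 0, 0.6]
    - [-0.021, -0.0226, -0.03, 0, 0, 0, 0.6]
    - [-0.021, -0.0226, -0.07, 0, 0, 0, 0.6]
    - [-0.021, -0.0226, -0.1, 0, 0, 0, 0.6]
    - [-0.021, -0.0226, -0.1, 0, 0, 0, 0.6]
    - [-0.021, -0.0226, -0.1, 0, 0, 0, 0.6]

```text
t: 10.35
eef_pos: [575.6, -81.2, 77.0]
tcp_rot: [0.026, 1.57, 3.042]
ft_force: [0.1, -0.6, 0.5]
opening: 0.798
```

```bash
python3 look.py w11
```

```text
10.35 [575.57 -81.23  76.97] [ 0.13 -0.64  0.48] [ 0.039 -0.015 -0.013] 0.7981166296639912
```

View pics/w11.png

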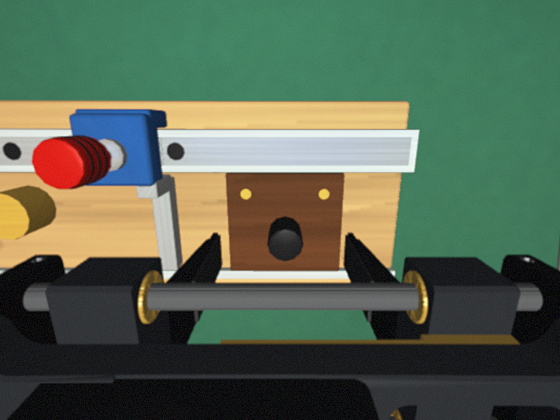

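```bash
python3 - <<'E'
from h import *
st=state();d=read_camera("wrist")
print(onz(d,(285,243),67,st),st["eef_pos"])
im=cv2.resize(d["img"][200:280,230:340],None,fx=6,fy=6,interpolation=cv2.INTER_CUBIC);cv2.imwrite("pics/w12.png",im)
E
```

```text
[[574.67517652 -83.15769402  67.        ]] [576.10774391 -81.24451985  77.8291118 ]
```

View pics/w12.png

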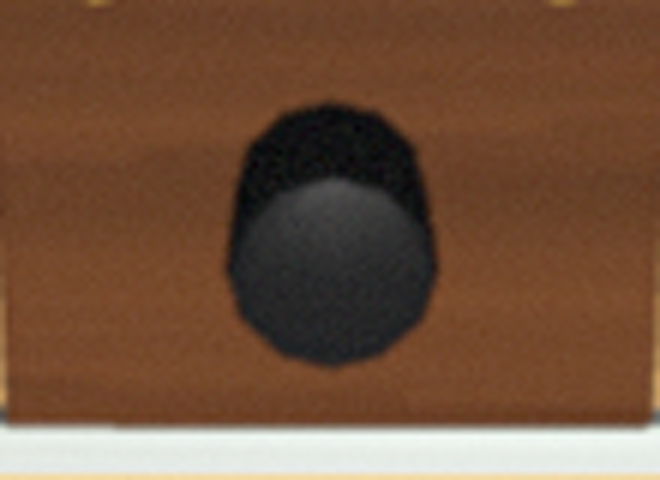

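move_arm:
  targets:
    - [-0.002, -0.002, -0.02, 0, 0, 0, 0.3]
    - [-0.002, -0.002, -0.038, 0, 0, 0, 0]
    - [-0.002, -0.002, -0.038, 0, 0, 0, -0.28]
    - [-0.002, -0.002, -0.038, 0, 0, 0, -0.28]
    - [-0.002, -0.002, -0.038, 0, 0, 0, -0.28]
    - [-0.002, -0.002, -0.038, 0, 0, 0, -0.28]
    - [-0.002, -0.002, -0.038, 0, 0, 0, -0.28]

```text
t: 11.15
eef_pos: [573.9, -83.1, 39.4]
tcp_rot: [2.927, 1.57, -0.34]
ft_force: [-0.2, -0.8, 0.0]
opening: 0.365
```

```bash
python3 look.py w13
```

```text
11.15 [573.94 -83.06  39.41] [-0.17 -0.8   0.01] [ 0.075  0.136 -0.007] 0.36488417816632235
```

View pics/w13.png

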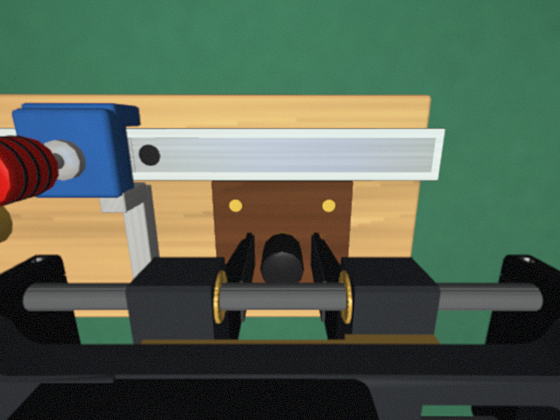

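move_arm:
  targets:
    - [0.0005, 0.004, 0, 0, 0, 0, -0.28]
    - [0.001, 0.008, 0, 0, 0, 0, -0.28]
    - [0.0015, 0.012, 0, 0, 0, 0, -0.28]
    - [0.002, 0.016, 0, 0, 0, 0, -0.28]
    - [0.0025, 0.02, 0, 0, 0, 0, -0.28]
    - [0.003, 0.024, 0, 0, 0, 0, -0.28]
    - [0.0034, 0.027, 0, 0, 0, 0, -0.28]
    - [0.0038, 0.03, 0, 0, 0, 0, -0.28]
    - [0.0041, 0.033, 0, 0, 0, 0, -0.28]
    - [0.0044, 0.035, 0, 0, 0, 0, -0.28]

```text
t: 12.2
eef_pos: [578.1, -47.8, 38.7]
tcp_rot: [1.575, 1.571, -1.692]
ft_force: [-0.4, -4.8, 3.6]
opening: 0.362
```

```bash
python3 look.py w14
```

```text
12.2 [578.07 -47.76  38.67] [-0.44 -4.84  3.59] [-0.805  0.112 -0.019] 0.36167320345260495
```

View pics/w14.png

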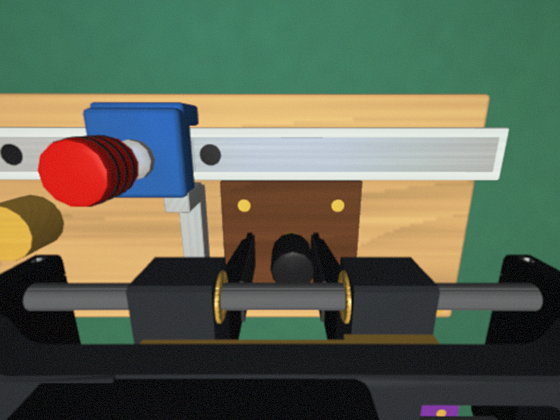

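move_arm:
  targets:
    - [0.0003, 0.002, 0, 0, 0, 0, -0.28]
    - [0.0005, 0.004, 0, 0, 0, 0, -0.28]
    - [0.0006, 0.005, 0, 0, 0, 0, -0.28]
    - [0.0008, 0.006, 0, 0, 0, 0, -0.28]
    - [0.0009, 0.007, 0, 0, 0, 0, -0.28]

```text
t: 12.75
eef_pos: [578.9, -40.9, 38.6]
tcp_rot: [0.376, 1.571, -2.892]
ft_force: [-0.3, -3.6, 2.7]
opening: 0.361
```

```bash
python3 look.py w15
```

```text
12.75 [578.89 -40.95  38.61] [-0.26 -3.57  2.73] [-0.6    0.135 -0.037] 0.3612410133786536
```

View pics/w15.png

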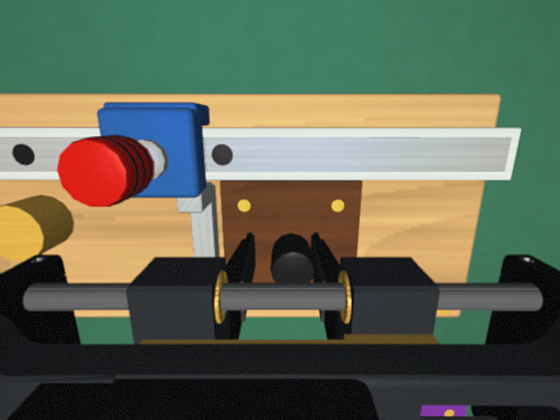

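Only a few millimetres are left: bar edge ≈216, plate edge ≈221. I'll creep from here.

move_arm:
  targets:
    - [0.0001, 0.0007, 0, 0, 0, 0, -0.28]
    - [0.0002, 0.0014, 0, 0, 0, 0, -0.28]
    - [0.0003, 0.002, 0, 0, 0, 0, -0.28]

```text
t: 13.1
eef_pos: [579.2, -39.0, 38.6]
tcp_rot: [0.713, 1.571, -2.554]
ft_force: [-0.5, -3.8, 1.5]
opening: 0.36
```

move_arm:
  targets:
    - [0.0001, 0.0004, 0, 0, 0, 0, -0.28]
    - [0.0001, 0.0008, 0, 0, 0, 0, -0.28]

```text
t: 13.3
eef_pos: [579.3, -38.2, 38.6]
tcp_rot: [1.26, 1.571, -2.007]
ft_force: [-0.9, -2.3, 1.2]
opening: 0.363
```

move_arm:
  targets:
    - [0, 0.0004, 0, 0, 0, 0, -0.28]
    - [0.0001, 0.0008, 0, 0, 0, 0, -0.28]

```text
t: 13.5
eef_pos: [579.4, -37.3, 38.6]
tcp_rot: [0.392, 1.571, -2.875]
ft_force: [-0.6, -3.1, 1.5]
opening: 0.357
```

```bash
python3 look.py w16; python3 - <<'E'
import cv2
im=cv2.imread("pics/w16.png")[80:280,130:300];cv2.imwrite("pics/w16z.png",cv2.resize(im,None,fx=3,fy=3,interpolation=cv2.INTER_CUBIC))
E
```

```text
13.5 [579.41 -37.35  38.62] [-0.61 -3.13  1.52] [-0.565  0.124  0.006] 0.35687684781391826
```

View pics/w16z.png

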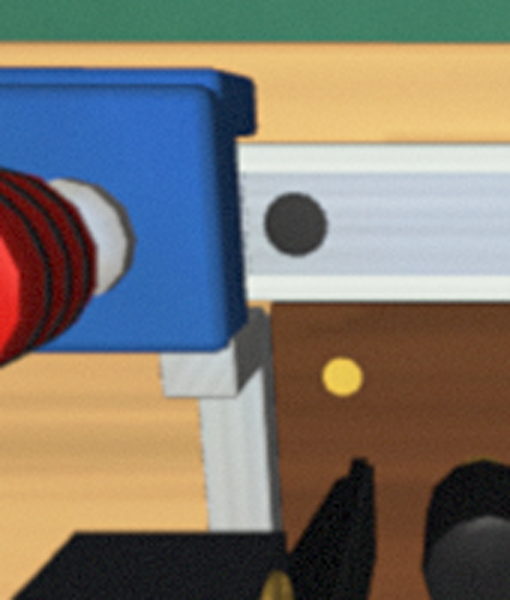

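move_arm:
  targets:
    - [0, 0.0003, 0, 0, 0, 0, -0.28]
    - [0.0001, 0.0006, 0, 0, 0, 0, -0.28]

```text
t: 13.75
eef_pos: [579.5, -36.8, 38.6]
tcp_rot: [0.431, 1.571, -2.836]
ft_force: [-1.3, -4.8, 1.4]
opening: 0.359
```

move_arm:
  targets:
    - [0, 0.0003, 0, 0, 0, 0, -0.28]
    - [0.0001, 0.0006, 0, 0, 0, 0, -0.28]

```text
t: 13.95
eef_pos: [579.6, -36.3, 38.6]
tcp_rot: [0.951, 1.57, -2.317]
ft_force: [-1.7, -5.3, -0.0]
opening: 0.359
```

move_arm:
  targets:
    - [0, 0.0003, 0, 0, 0, 0, -0.28]
    - [0.0001, 0.0005, 0, 0, 0, 0, -0.28]

```text
t: 14.15
eef_pos: [579.7, -35.8, 38.7]
tcp_rot: [0.788, 1.571, -2.48]
ft_force: [-1.7, -4.3, 1.1]
opening: 0.361
```

```bash
python3 look.py w17; python3 - <<'E'
import cv2
im=cv2.imread("pics/w17.png")[80:280,130:300];cv2.imwrite("pics/w17z.png",cv2.resize(im,None,fx=3,fy=3,interpolation=cv2.INTER_CUBIC))
E
```

```text
14.15 [579.66 -35.77  38.65] [-1.68 -4.29  1.05] [-0.867  0.26   0.001] 0.3614305419584155
```

View pics/w17z.png

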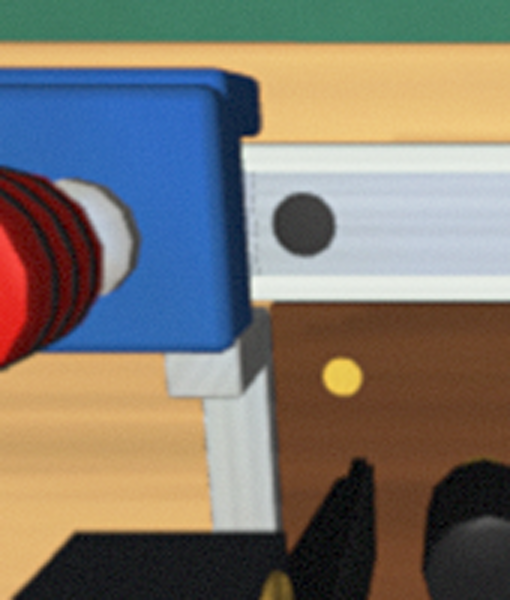

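move_arm:
  targets:
    - [0.0001, 0.0004, 0, 0, 0, 0, -0.28]
    - [0.0001, 0.0008, 0, 0, 0, 0, -0.28]

```text
t: 14.4
eef_pos: [579.7, -35.0, 38.7]
tcp_rot: [0.56, 1.571, -2.707]
ft_force: [-0.1, -4.7, 1.5]
opening: 0.36
```

move_arm:
  targets:
    - [0.0001, 0.0004, 0, 0, 0, 0, -0.28]
    - [0.0001, 0.0008, 0, 0, 0, 0, -0.28]

```text
t: 14.6
eef_pos: [579.8, -34.3, 38.6]
tcp_rot: [0.819, 1.57, -2.449]
ft_force: [-2.4, -8.4, 2.4]
opening: 0.363
```

```bash
python3 look.py w18; python3 - <<'E'
import cv2
im=cv2.imread("pics/w18.png")[80:280,130:300];cv2.imwrite("pics/w18z.png",cv2.resize(im,None,fx=3,fy=3,interpolation=cv2.INTER_CUBIC))
E
```

```text
14.6 [579.8  -34.29  38.63] [-2.35 -8.37  2.37] [-1.437  0.357 -0.038] 0.36304122848578485
```

View pics/w18z.png

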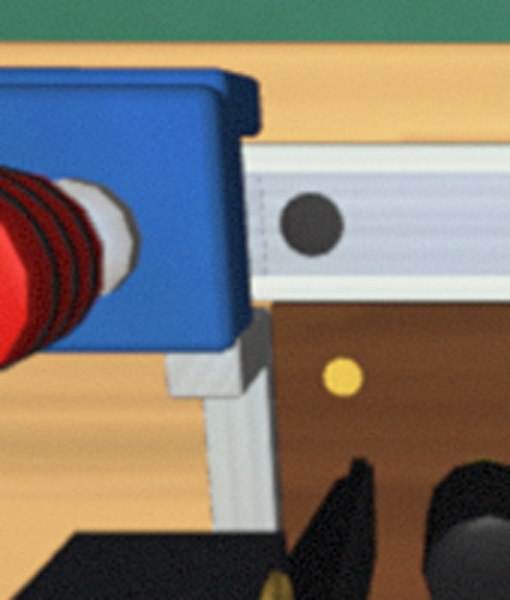

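Between the last two views the hole moved (304→312) while the bar and plate stayed together. So the plate is touching and the stop has taken up its pin play. The 8.4 N is the lock, so I'll stop pushing and back off.

move_arm:
  targets:
    - [-0.0003, -0.002, 0, 0, 0, 0, -0.28]
    - [-0.0006, -0.005, 0, 0, 0, 0, -0.2]
    - [-0.0006, -0.005, 0, 0, 0, 0, 0.2]
    - [-0.0006, -0.005, 0, 0, 0, 0, 0.5]
    - [-0.0006, -0.005, 0, 0, 0, 0, 0.5]
    - [-0.0006, -0.005, 0.02, 0, 0, 0, 0.5]
    - [-0.0006, -0.005, 0.05, 0, 0, 0, 0.5]
    - [-0.0006, -0.005, 0.09, 0, 0, 0, 0.5]
    - [0.01, 0.02, 0.12, 0, 0, 0, 0.5]
    - [0.02, 0.04, 0.14, 0, 0, 0, 0.5]

```text
t: 15.65
eef_pos: [600.6, 6.5, 181.3]
tcp_rot: [-3.075, 1.568, -0.06]
ft_force: [-0.1, -0.1, -0.4]
opening: 0.75
```

```bash
python3 look.py w19; python3 - <<'E'
from h import *
s=read_camera("scene");c=cv2.resize(s["img"][170:277,200:340],None,fx=5.6,fy=5.6,interpolation=cv2.INTER_CUBIC);cv2.imwrite("pics/s19z.png",c)
E
```

```text
15.65 [600.58   6.49 181.34] [-0.12 -0.1  -0.37] [ 0.046 -0.019 -0.023] 0.7501182382890701
```

View pics/w19.png

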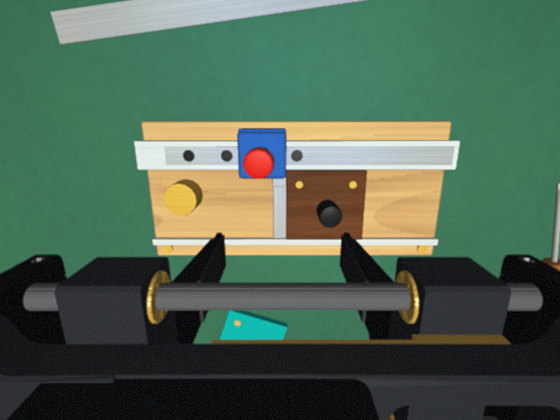

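View pics/s19z.png

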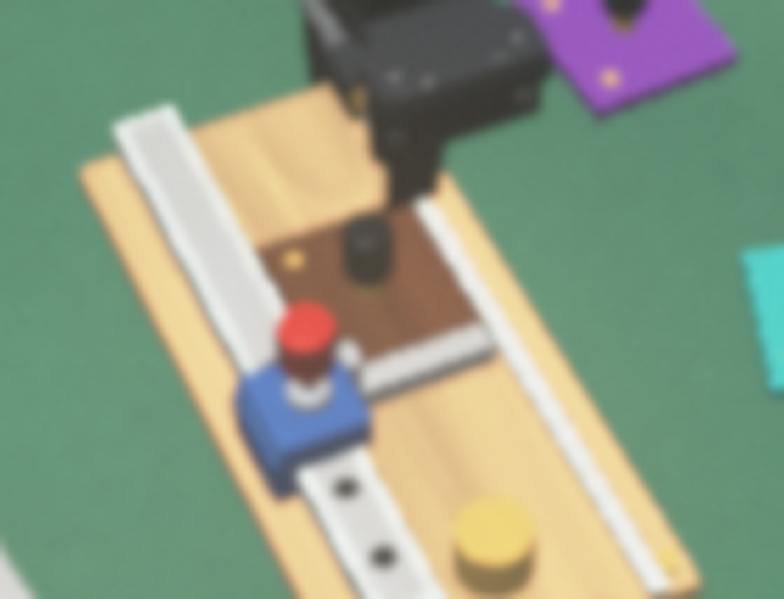

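```bash
python3 - <<'E'
from h import *
d=read_camera("wrist");st=state()
im=cv2.resize(d["img"][120:250,225:345],None,fx=4.6,fy=4.6,interpolation=cv2.INTER_CUBIC);cv2.imwrite("pics/w20.png",im)
E
```

```text
(no output)
```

View pics/w20.png

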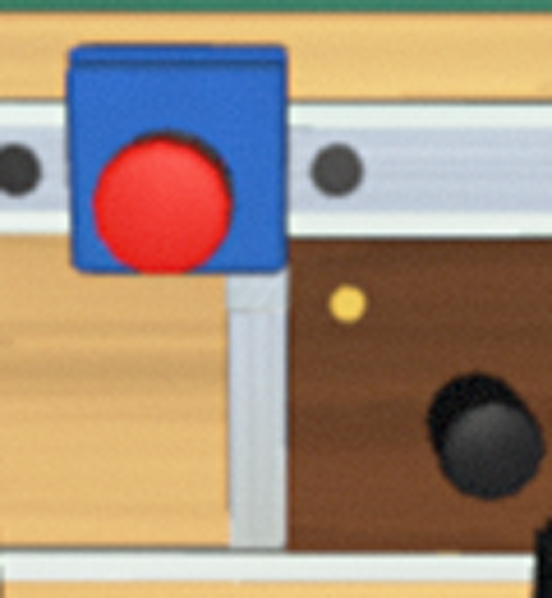

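The plate edge lies flush and parallel against the bar with no wood showing between, the knob is down, and the robot is clear. I'll hand in.

```bash
python3 -c "
from cell import *
print(state()['t'],state()['ft_force'].round(2));print(job_done())"
```

```text
15.8 [-0.32 -0.46 -1.01]
the job is handed in; nothing more can be done
None
```

The strap gauge is set one hole longer, and the pattern plate is butted against the locked stop. I handed the job in at 15.8 s.

- **Plunger and stop:** I gripped the knob and lifted the plunger about 10 mm, then slid the stop about 25 mm on. I let go so the pin rode the strip, and nudged the stop with open fingers until it snapped in. The knob visibly dropped and the side force fell from about 6 N to 0.6 N.
- **Which hole:** The knob moved about 35 mm in the scene camera, against the next hole measured at about 34.5 mm. The wrist camera read about 32 mm, so the two views differ by about 3 mm. The passed first hole and the two further holes are all visible, so it is the very next one.
- **Plate:** I pushed it with a loose cage of fingers until the force rose to 8.4 N, then backed off. In the last 1.5 mm the plate carried the stop along with it by its pin play, a little more than the stated 1 mm. It was then held by the lock.
- **Last pictures:** No gap shows between plate and bar, and the edges are parallel. The plate lies flat, and the knob looks fully down, judged by eye from the pictures. The brass weight looks unmoved. I did not re-measure the other bystanders, but the arm never went down near them. The gripper was open and clear, about 180 mm above the table.

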